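# Reload the sprung dip-pot feeder

## Task

Pull the feeder's orange handle back against its spring until you feel the rubber bumper, without ramming it, hook the handle sideways into the notch and let go. Stand the two green-lidded dip pots in the track in front of the yellow pusher, then unhook the handle and ease the pusher forward by hand, never letting it snap shut, until the spring presses both pots up against the front stop, and let go. Leave the red-lidded pots and everything else on the table where they are.

Things in the scene. Friction and masses are not known exactly. Their poses are not given: they have to be found in the camera images.
- feeder: Dip-pot feeder fixed to the table: aluminium base plate 294 x 94 mm, 12 mm thick, with a straight open-topped track. Origin on the table under the track's centre line, 129 mm behind the front stop. x axis: along the track, the PULL direction (from front stop to handle); y: across the track, towards the notch's side; z up.
- stop_floor (a point): Point on the track floor (12 mm above the table) at the foot of the blue front stop's inner face, on the centre line; axes as the feeder. Loaded pots have their centres 22 and 66 mm along x from here. Blue side walls 50 mm apart inside, 3 mm thick, tops 26 mm above the table, run to 118 mm behind the stop; the stop's top is 36 mm above the table.
- carriage (a joint): How far the sprung carriage (yellow pusher and orange handle) has been pulled back, m; 0 = fully forward, the pusher's face 22 mm from the front stop, so face distance from stop = 0.022 + value. Spring force 3 N at 0, rising 0.06 N per mm (about 8 to 10 N when latched). With two pots loaded it rests at about 0.066.
- pusher_face (a point): Yellow pusher block, 12 mm along the track, 44 mm wide, standing 14 to 44 mm above the table; this point: its front face, on the centre line, at track-floor height.
- handle: Orange handle, 100 mm behind the pusher's face: a grip 16 mm along the track, 22 mm across, 64 to 96 mm above the table, on a 12 mm square steel stalk. Origin at the grip's centre. It moves with the carriage and also slides by itself 0 to 18 mm across, to the feeder's +y (1 N of friction; stays where left). A dark frame wall stands 40 to 52 mm to +y of the centre line, 56 mm high.
- handle_grip (a point): Centre of the orange grip, 80 mm above the table. The stalk runs in a lane beside a dark plate on its +y side (1.5 mm play, plate top 56 mm above the table). Behind the plate's rear end the handle can go to +y; eased forward there it hooks on that end: latched. The plate is adjustable: the latched carriage value lies anywhere from 0.086 to 0.121, find it by feel.
- bumper (a joint): Compression, m, of the rubber bumper that ends the handle's way, 4 mm behind the latched position; 0 = untouched; 2 N per mm, felt on top of the spring. More than 0.005 counts as rammed.
- green_a: Green-lidded sealed dip pot to load, white, 44 mm diameter, 36 mm tall, 50 g (+-30 %), standing on the table; origin at the centre of its underside, z up.
- green_b: The second green-lidded dip pot to load, same as green_a; either may go in first.
- red_a: Red-lidded dip pot, same size, to be left alone.
- red_b: Another red-lidded dip pot, to be left alone.
- shaker: Glass shaker, 48 mm diameter, 100 mm tall, bystander; origin under its centre.
- oil: Green glass oil bottle, 56 mm diameter, 170 mm tall, bystander; origin under its centre.
- tape: Roll of orange tape lying flat, 90 mm diameter, 24 mm high, bystander; origin under its centre.
- spatula: Spatula about 280 mm long with a wooden handle lying on the table, bystander.
There are look-alikes about, which are no part of the job. What is shaped like the green_b but blue is not meant. Leave any purple look-alike of the green_a alone.

How it is judged:
By the outcome, as a careful person would: the job done as asked, in the order asked, and still so for the second after the job is handed in, with the robot touching nothing.
It also fails if it takes over 72 s, if anything falls off the work surface, if the arm or the gripper's body presses on something with over 40 N, if the wrist force passes 120 N, or if a joint passes its speed limit or range.

## Robot

A 6-joint arm with a two-finger parallel gripper is mounted at the origin on the work surface. World frame = base frame: x ahead of the robot, y to its left, z up, the work surface at z = 0. Lengths are in m, angles in rad, forces in N, time in s.
With the tool pointing down it reaches from about 0.4 to 0.825 m from the base axis. Payload 7 kg.
Tool frame: the origin (TCP) lies at the very end of the fingers, on their centre line; the grasp point (between the pads) lies 19 mm behind it; z points along the fingers, y is the line along which they close (so a half turn about z gives the same grasp; the last joint's range is limited). The gripper opens to 88 mm and grips with 3 to 60 N. Pads are 19 mm wide; open, the fingers measure 130 mm over their backs; the gripper's body (78 mm by 193 mm) begins 47 mm behind the grasp point.
Start: joints at [-0.901, 0.359, 0.012, 0, -1.224, -0.288], TCP at [0.251, -0.626, 0.227] pointing down, gripper open.
Joint ranges: [-3.07, 3.07], [-1.43, 2.12], [-1.02, 1.25], [-3.03, 1.67], [-3.05, -0], [-3.03, 3.03]. Speed limits (rad/s): [2.39, 2.39, 3.01, 3.14, 3.14, 3.14].

## Interface

Orientations are given as [roll, pitch, yaw] about the fixed x, y, z axes, in that order (R = Rz(yaw) Ry(pitch) Rx(roll)).
In Python, from station import arm gives the robot as it stands. The module is installed in compiled form; this text tells all that it offers.
- The arm moves only by the shell command python3 -m crank 'ROWS' [FORCE]. ROWS is JSON, a list of rows, each an object of numbers: "dx", "dy", "dz": the shift along the world's x, y, z in m; "twist": the turn about the world's z in degrees; "grip": the opening, from -1 (shut) to 1 (fully open). A call has exactly 5 rows; each row is the pose to reach, as a shift and turn from the pose commanded when the call began; what a row does not reach only later rows make up. A row lasts 1/12 s, in which the tool goes at most 41.7 mm and 7.16 degrees, less where a joint would pass 70% of its speed; a pose out of reach is approached as far as the arm can. A call with a gripper value outside its range is refused whole. The fingers move at their own pace and stop on an object; FORCE is the grip in N (left out, the last holds). Time passes only in rows, so rows that repeat a pose let the fingers close, or fill a call up. It gives the time, the measured TCP pose, the force, the opening and the grip force at its end, in the units of the state.
- arm.get_state(): the state, without advancing time (a new reading comes with each control period).
- arm.grab_frame(name): name is "scene" or "top" or "wrist"; returns the picture (384x512x3 uint8, red, green, blue); there is no depth.
- arm.get_calibration(name): a dict with "fx", "fy", "cx", "cy" (pixels), "k1" (the pictures are not rectified: a ray, as slopes to the right and down, at radius r is drawn at 1 + k1 r^2 times it, then the intrinsics apply), "cam_to_world" (4x4, takes a point from camera to world coordinates); the wrist camera has in their place "tool_from_camera" (4x4, takes a point from camera to tool coordinates, whose origin is the TCP and whose axes are the flange's). Camera axes: x right, y down, z forward; pixel columns grow to the right and rows downward; lengths in m; the calibration is good to about 2 mm. A picture is of the moment at which its call begins: read the wrist's pose just before it. get_calibration takes no time and is no camera call.
- arm.job_done(): hands the job in; it is judged then, once.
The state is a dict: "t": time; "q": joint angles; "qd": joint speeds; "joint_efforts": joint torques, N m; "eef_pos": TCP position; "ee_rot": TCP orientation; "force": force on the tool from outside, world axes, zero at the start; "moment": the same for the moment, N m; "width": finger opening in m; "gripper_force": force on a finger pad.
Only numpy, scipy, OpenCV 4.12 (cv2) and the standard library are available. Lean on these libraries where they do the work, as an engineer would, in place of code of your own. Each camera call takes 0.05 s, during which the arm holds its last target. There are 200 camera calls.

## Working session

There is one attempt and no reset: what is moved stays moved. The work goes in short steps, Python scripts to look and compute and a shell command to move; the robot and the scene stay as the last step left them, time stands still between calls to the robot, and variables do not carry over. Pictures are saved under pics/ and viewed, at most 10 in all, crops included, and the job is handed in when it is done.

```bash
mkdir -p pics
cat > h.py <<'E'
import numpy as np, cv2
from station import arm
def ray(c,u,v):
    x=(u-c['cx'])/c['fx'];y=(v-c['cy'])/c['fy'];rd=np.hypot(x,y);r=rd
    for _ in range(30): r=rd/(1+c['k1']*r*r)
    s=r/rd if rd>0 else 1
    return np.array([x*s,y*s,1.])
def world(c,u,v,z,T=None):
    T=np.array(c['cam_to_world']) if T is None else T
    d=T[:3,:3]@ray(c,u,v);o=T[:3,3]
    return o+d*(z-o[2])/d[2]
def proj(c,p,T=None):
    T=np.array(c['cam_to_world']) if T is None else T
    q=T[:3,:3].T@(np.array(p)-T[:3,3]);x,y=q[:2]/q[2];f=1+c['k1']*(x*x+y*y)
    return c['fx']*x*f+c['cx'],c['fy']*y*f+c['cy']
def save(n,img,crop=None,k=1):
    if crop: a,b,e,f=crop; img=img[b:f,a:e]
    cv2.imwrite(f'pics/{n}.png',cv2.resize(img[:,:,::-1],None,fx=k,fy=k,interpolation=cv2.INTER_CUBIC))
E
python3 - <<'E'
from h import *
a=arm.grab_frame('top');b=arm.grab_frame('scene')
np.save('top.npy',a);np.save('scene.npy',b)
save('top1',a,k=1.55);save('scene1',b,k=1.55)
s=arm.get_state();print(s)
for n in('top','scene'):print(arm.get_calibration(n))
E
```

```text
{'t': 0.1, 'q': array([-9.00875036e-01,  3.59310411e-01,  1.11806246e-02, -2.95133332e-04,
       -1.22406173e+00, -2.88074589e-01]), 'qd': array([-0.00088239, -0.00358212,  0.0021087 ,  0.00196939,  0.00049315,
        0.00077108]), 'joint_efforts': array([ 6.30781269e-04, -5.84163630e+01,  2.93752688e+01,  7.01553673e+00,
        1.01409119e-02, -9.36079937e-05]), 'eef_pos': array([ 0.25133907, -0.62602214,  0.22573503]), 'ee_rot': array([ 3.14017613e+00, -1.30388713e-04, -2.75984635e+00]), 'force': array([-1.15020113, -0.04807412, -0.05082681]), 'moment': array([ 0.01210458, -0.05078778,  0.03110223]), 'gripper_force': 0.0, 'width': 0.08749012000260563}
{'fx': 373.6569128622275, 'fy': 373.6569128622275, 'cx': 255.5986679393603, 'cy': 190.6636163520871, 'k1': -0.06526394772898587, 'cam_to_world': array([[ 0.04816545, -0.97518296,  0.21609787,  0.3477945 ],
       [-0.99883823, -0.04735235,  0.00894173, -0.01658032],
       [ 0.00151292, -0.21627749, -0.97633076,  0.94310617],
       [ 0.        ,  0.        ,  0.        ,  1.        ]])}
{'fx': 397.7007504803349, 'fy': 397.7007504803349, 'cx': 247.74343737417368, 'cy': 189.401453406742, 'k1': -0.008288381755687559, 'cam_to_world': array([[-0.2606592 ,  0.58633655, -0.76698516,  1.28606162],
       [ 0.9654286 ,  0.15658134, -0.20839841,  0.19272982],
       [-0.00209604, -0.79479037, -0.60688044,  0.68710623],
       [ 0.        ,  0.        ,  0.        ,  1.        ]])}
```

View pics/top1.png

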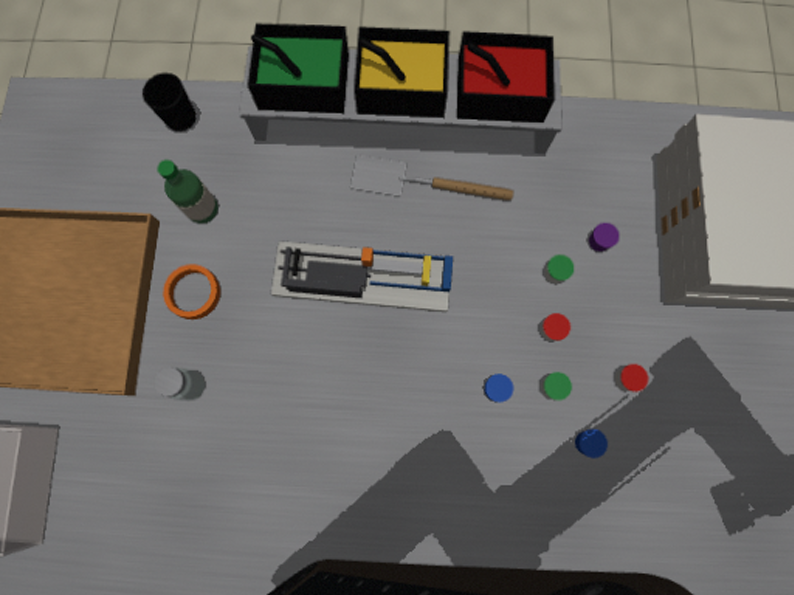

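View pics/scene1.png

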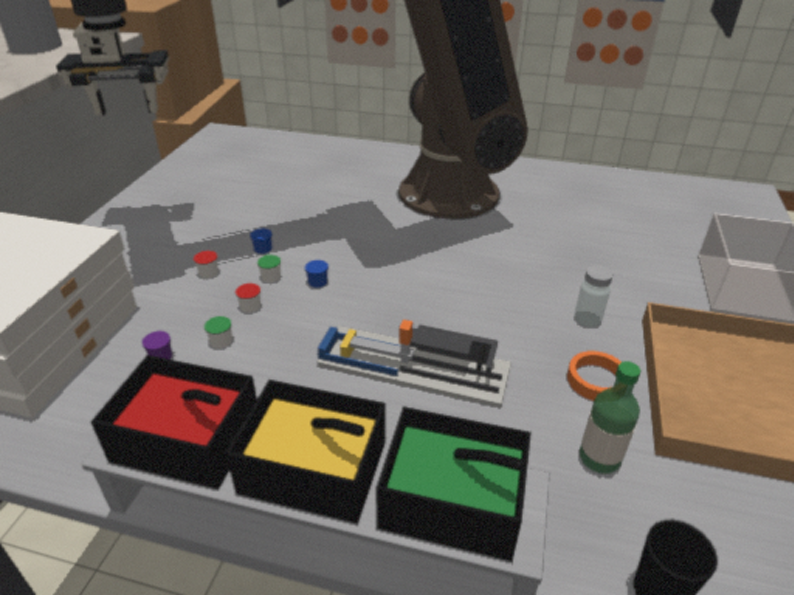

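Top view (×1.55): the feeder is at (280–452, 243–310), with the stop at (447,273), the yellow pusher at (427,270) and the orange grip at (367,256). The pull direction is to the left, which is world +y, and the notch/dark plate side is towards the robot.

Pot candidates:
- **Green lids on white pots:** (560,268) and (557,386). These match green_a and green_b.
- **Red:** (556,327) and (633,378).
- **Blue look-alikes:** (499,388) and (591,443).
- **Purple look-alike:** (604,237).

I'll measure these and confirm them in a crop.

Run:
```python
from h import *
a=np.load('top.npy');b=np.load('scene.npy')
ct=arm.get_calibration('top');cs=arm.get_calibration('scene')
def blobs(img,lo,hi,roi):
    h=cv2.cvtColor(img,cv2.COLOR_RGB2HSV);m=cv2.inRange(h,lo,hi)
    z=np.zeros_like(m);x0,y0,x1,y1=roi;z[y0:y1,x0:x1]=m[y0:y1,x0:x1]
    n,l,s,c=cv2.connectedComponentsWithStats(z)
    return [(c[i],s[i,4],cv2.minAreaRect(np.argwhere(l==i)[:,::-1].astype(np.float32))) for i in range(1,n) if s[i,4]>12]
G=((40,80,40),(85,255,255));O=((5,150,120),(17,255,255));Y=((20,120,100),(35,255,255));B=((100,120,50),(118,255,255));R=((0,150,80),(4,255,255));P=((125,80,30),(160,255,255))
for nm,img,c,f in(('top',a,ct,1.55),('scene',b,cs,1.55)):
    roi={'top':(170,140,430,300),'scene':(80,140,340,260)}[nm]
    for cn,cc,z in(('green',G,.036),('red',R,.036),('purple',P,.036),('blue',B,.036),('orange',O,.09),('yellow',Y,.044)):
        for ce,ar,r in blobs(img,*cc,roi):
            print(nm,cn,ce.round(1),ar,'w',world(c,*ce,z)[:2].round(4),'rect',np.round(r[1],1),round(r[2],1))
t=cv2.resize(a[145:275,170:430,::-1],None,fx=3,fy=3,interpolation=3)
cv2.imwrite('pics/crop1.png',t)
```

```text
top green [361.3 172.3] 219 w [ 0.6091 -0.2729] rect [16.1 15.7] 63.4
top green [359.4 248.7] 252 w [ 0.4171 -0.2662] rect [17. 17.] 45.0
top red [358.8 210.4] 226 w [ 0.511  -0.2655] rect [16.3 15.6] 45.0
top red [408.8 243.2] 233 w [ 0.4353 -0.3885] rect [16. 16.] 90.0
top purple [389.2 152.5] 259 w [ 0.6655 -0.3464] rect [15.6 19.1] 45.0
top blue [256.4 163.6] 56 w [ 0.6185 -0.0068] rect [31.1  2. ] 5.7
top blue [279.2 178.8] 171 w [ 0.5817 -0.0659] rect [20.2 54.4] 70.9
top blue [321.5 249.9] 261 w [ 0.4102 -0.1739] rect [17. 17.] 90.0
top blue [381.5 285.5] 290 w [ 0.3319 -0.319 ] rect [17. 20.] 90.0
top orange [236.4 163.7] 51 w [0.6  0.04] rect [8. 6.] 90.0
top yellow [274.7 173.3] 82 w [ 0.5933 -0.0537] rect [ 4.6 17.1] 5.7
scene green [173.2 168.4] 95 w [ 0.4221 -0.2658] rect [ 7. 13.] 90.0
scene green [140.1 209.1] 145 w [ 0.6133 -0.2732] rect [10. 16.] 90.0
scene red [132.1 165.5] 91 w [ 0.4393 -0.3885] rect [ 7. 14.] 90.0
scene red [159.5 187.2] 103 w [ 0.5155 -0.2655] rect [ 8. 13.] 90.0
scene red [114.  251.7] 702 w [ 0.7629 -0.2606] rect [70. 18.] -0.0
scene red [126.6 258.8] 14 w [ 0.7747 -0.2228] rect [10.  1.] -0.0
scene purple [101.5 222.1] 250 w [ 0.6822 -0.3414] rect [17. 18.] 90.0
scene blue [168.6 154.6] 163 w [ 0.3568 -0.3097] rect [14. 12.] 90.0
scene blue [204.  175.7] 190 w [ 0.4333 -0.1669] rect [16. 13.] 90.0
scene blue [221.5 227.2] 240 w [ 0.6237 -0.0527] rect [50.2 19.4] 34.7
scene orange [261.8 209.8] 40 w [0.5984 0.0394] rect [5.8 6.7] 26.6
scene yellow [223.5 221.2] 86 w [ 0.6104 -0.0516] rect [ 6.7 16.8] 9.5
scene yellow [180.1 258.6] 21 w [ 0.7502 -0.1054] rect [12.  2.] -0.0
```

View pics/crop1.png

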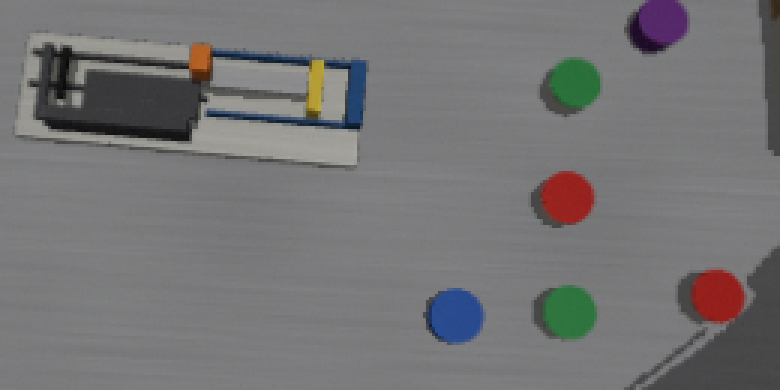

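The crop shows two green-lidded white pots at (575,83) and (569,312). Red, purple and blue are clearly different, so these are the ones. Next is the feeder fit.

Run:
```python
from h import *
from scipy.optimize import least_squares
ct=arm.get_calibration('top');cs=arm.get_calibration('scene')
u=lambda p:((p[0]+.5)/3-.5+170,(p[1]+.5)/3-.5+145)
for n,p,z in(('rearfar',(31,33),.012),('rearnear',(15,136),.012),('frontnear',(357,166),.012),('stopfar',(349,61),.036),('stopfar2',(366,61),.036),('stopnear',(345,127),.036),('stopnear2',(362,127),.036),('griptop',(201,52),.096),('walln',(208,112),.026)):
    print(n,world(ct,*u(p),z)[:2].round(4))
# fit pose with feeder pts: stop top inner corners unknown width -> use mid; pusher top mid, grip
pts=[((-.101,0,.042),(274.7,173.3),ct),((-.007,0,.09),(236.4,163.7),ct),((-.007,0,.085),(261.8,209.8),cs),((-.101,0,.036),(223.5,221.2),cs)]
def F(p,o,t): c,s=np.cos(t),np.sin(t);return np.array([p[0]+c*o[0]-s*o[1],p[1]+s*o[0]+c*o[1],o[2]])
f=lambda p:np.concatenate([np.array(proj(c,F(p,o,p[2])))-q for o,q,c in pts])
r=least_squares(f,[.59,.05,1.57]);print(r.x,np.degrees(r.x[2])-90,r.fun.round(1))
print('grip',F(r.x,(-.007,0,.08),r.x[2]))
s=arm.get_state();print(s['eef_pos'],s['ee_rot'])
```

```text
rearfar [0.6379 0.1939]
rearnear [0.5456 0.199 ]
frontnear [ 0.5337 -0.0931]
stopfar [ 0.6186 -0.0818]
stopfar2 [ 0.6194 -0.0961]
stopnear [ 0.5614 -0.0802]
stopnear2 [ 0.5621 -0.0943]
griptop [0.6024 0.0392]
walln [0.5711 0.0348]
[0.59761579 0.04631355 1.56334466] -0.4269492389535401 [ 0.4 -1.1  0.2  1.  -0.   1.4  0.7 -1.4]
grip [0.59756363 0.03931375 0.08      ]
[ 0.25133907 -0.62602214  0.22573503] [ 3.14017613e+00 -1.30388713e-04 -2.75984635e+00]
```

```bash
python3 -m crank '[{"dx":0.018,"dy":0.034,"twist":7,"grip":0.2},{"dx":0.036,"dy":0.068,"twist":14,"grip":0.2},{"dx":0.054,"dy":0.102,"twist":21,"grip":0.2},{"dx":0.072,"dy":0.136,"twist":28,"grip":0.2},{"dx":0.09,"dy":0.17,"twist":35,"grip":0.2}]' 40
python3 -m crank '[{"dx":0.018,"dy":0.034,"twist":6,"grip":0.2},{"dx":0.036,"dy":0.068,"twist":12,"grip":0.2},{"dx":0.054,"dy":0.102,"twist":18,"grip":0.2},{"dx":0.072,"dy":0.136,"twist":24,"grip":0.2},{"dx":0.09,"dy":0.17,"twist":30.5,"grip":0.2}]'
python3 -m crank '[{"dx":0.018,"dy":0.034,"grip":0.2},{"dx":0.036,"dy":0.068,"grip":0.2},{"dx":0.054,"dy":0.102,"grip":0.2},{"dx":0.072,"dy":0.136,"grip":0.2},{"dx":0.09,"dy":0.17,"grip":0.2}]'
python3 -m crank '[{"dx":0.018,"dy":0.034,"grip":0.2},{"dx":0.036,"dy":0.068,"grip":0.2},{"dx":0.054,"dy":0.102,"grip":0.2},{"dx":0.07,"dy":0.12,"grip":0.2},{"dx":0.07,"dy":0.12,"grip":0.2}]'
python3 - <<'E'
from h import *
s=arm.get_state();a=arm.grab_frame('wrist');np.save('w1.npy',a);save('w1',a,k=1.55)
c=arm.get_calibration('wrist');print(s['t'],s['eef_pos'],np.degrees(s['ee_rot']),s['width'],s['q'],c)
E
```

```text
0.1 [ 0.25133907 -0.62602214  0.22573503] [ 1.79918839e+02 -7.47072293e-03 -1.58127548e+02] 0.08749012000260563 [-9.00875036e-01  3.59310411e-01  1.11806246e-02 -2.95133332e-04
 -1.22406173e+00 -2.88074589e-01] {'fx': 317.26151323711565, 'fy': 317.26151323711565, 'cx': 252.2956966713876, 'cy': 191.00953771329955, 'k1': -0.008265819431312594, 'tool_from_camera': array([[ 1.29160924e-03, -9.64535853e-01, -2.63948708e-01,
         7.06962671e-02],
       [ 9.99998402e-01,  1.57208810e-03, -8.51408450e-04,
        -2.11634457e-04],
       [ 1.23616460e-03, -2.63947187e-01,  9.64536342e-01,
        -1.58963327e-01],
       [ 0.00000000e+00,  0.00000000e+00,  0.00000000e+00,
         1.00000000e+00]])}invalid input at $[0]: expected keys dx, dy, dz, twist, grip
invalid input at $[0]: expected keys dx, dy, dz, twist, grip
invalid input at $[0]: expected keys dx, dy, dz, twist, grip
invalid input at $[0]: expected keys dx, dy, dz, twist, grip
```

View pics/w1.png

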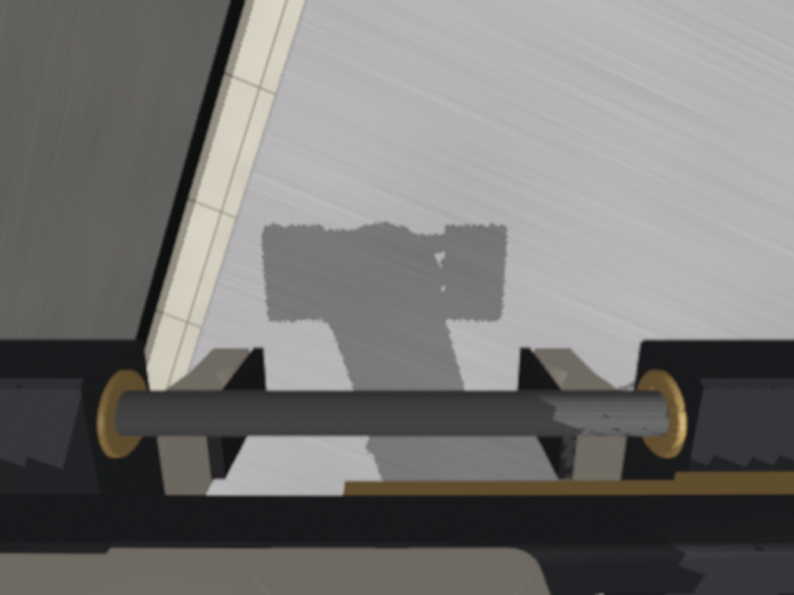

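That frame is just the start pose (table and shadow), because the moves were refused: every row needs all five keys.

```bash
python3 -m crank '[{"dx":0.018,"dy":0.034,"dz":0,"twist":7,"grip":0.2},{"dx":0.036,"dy":0.068,"dz":0,"twist":14,"grip":0.2},{"dx":0.054,"dy":0.102,"dz":0,"twist":21,"grip":0.2},{"dx":0.072,"dy":0.136,"dz":0,"twist":28,"grip":0.2},{"dx":0.09,"dy":0.17,"dz":0,"twist":35,"grip":0.2}]' 40
python3 -m crank '[{"dx":0.018,"dy":0.034,"dz":0,"twist":6,"grip":0.2},{"dx":0.036,"dy":0.068,"dz":0,"twist":12,"grip":0.2},{"dx":0.054,"dy":0.102,"dz":0,"twist":18,"grip":0.2},{"dx":0.072,"dy":0.136,"dz":0,"twist":24,"grip":0.2},{"dx":0.09,"dy":0.17,"dz":0,"twist":30.5,"grip":0.2}]'
python3 -m crank '[{"dx":0.018,"dy":0.034,"dz":0,"twist":0,"grip":0.2},{"dx":0.036,"dy":0.068,"dz":0,"twist":0,"grip":0.2},{"dx":0.054,"dy":0.102,"dz":0,"twist":0,"grip":0.2},{"dx":0.072,"dy":0.136,"dz":0,"twist":0,"grip":0.2},{"dx":0.09,"dy":0.17,"dz":0,"twist":0,"grip":0.2}]'
python3 -m crank '[{"dx":0.018,"dy":0.034,"dz":0,"twist":0,"grip":0.2},{"dx":0.036,"dy":0.068,"dz":0,"twist":0,"grip":0.2},{"dx":0.054,"dy":0.102,"dz":0,"twist":0,"grip":0.2},{"dx":0.07,"dy":0.12,"dz":0,"twist":0,"grip":0.2},{"dx":0.07,"dy":0.12,"dz":0,"twist":0,"grip":0.2}]'
python3 - <<'E'
from h import *
s=arm.get_state();a=arm.grab_frame('wrist');np.save('w1.npy',a);save('w2',a,k=1.55)
np.savez('s1.npz',p=s['eef_pos'],r=s['ee_rot'])
print(s['t'],s['eef_pos'],np.degrees(s['ee_rot']),s['width'],s['q'])
E
```

```text
t: 0.57
eef_pos: [0.3418, -0.4547, 0.2262]
ee_rot: [3.141, 0.0, -2.143]
force: [0.8, -0.2, 0.8]
width: 0.0601
gripper_force: 0.0
t: 0.98
eef_pos: [0.4318, -0.2846, 0.2266]
ee_rot: [-3.141, 0.0, -1.612]
force: [1.0, -0.5, 0.1]
width: 0.0526
gripper_force: 0.0
t: 1.4
eef_pos: [0.5218, -0.1144, 0.2267]
ee_rot: [-3.141, 0.0, -1.616]
force: [1.5, -0.2, -0.1]
width: 0.0525
gripper_force: 0.0
t: 1.82
eef_pos: [0.5937, 0.0072, 0.2257]
ee_rot: [3.141, -0.0, -1.613]
force: [-0.2, -0.0, 0.7]
width: 0.0524
gripper_force: 0.0
1.8167 [0.59372508 0.00724352 0.22566477] [ 1.79990541e+02 -9.14596046e-03 -9.24277413e+01] 0.052385725753682034 [ 3.41177521e-01  2.26873009e-01 -1.74907858e-01  9.37031683e-05
 -1.16922829e+00 -3.83586247e-01]
```

View pics/w2.png

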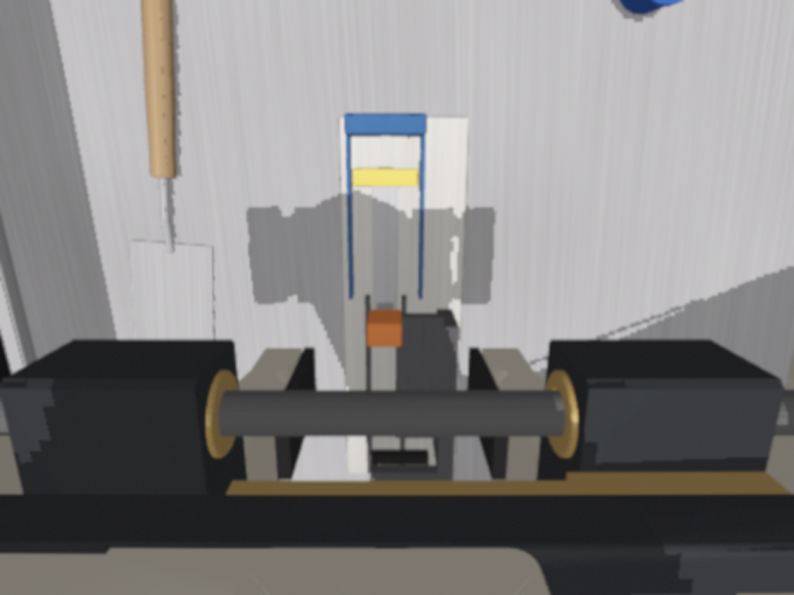

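Looking straight down the track from the wrist camera (×1.55): blue stop at (386,125), pusher at (385,177), orange grip at (385,328), dark plate on its right at about (428,390), and the rear frame at (405,460). The tool looks parallel to the track.

```bash
cat >> h.py <<'E'
from scipy.spatial.transform import Rotation as Rn
def wristT(s):
    M=np.eye(4);M[:3,:3]=Rn.from_euler('xyz',s['ee_rot']).as_matrix();M[:3,3]=s['eef_pos']
    return M@np.array(arm.get_calibration('wrist')['tool_from_camera'])
E
python3 - <<'E'
from h import *
z=np.load('s1.npz');s=dict(eef_pos=z['p'],ee_rot=z['r']);T=wristT(s);c=arm.get_calibration('wrist')
a=np.load('w1.npy');h=cv2.cvtColor(a,cv2.COLOR_RGB2HSV)
def box(lo,hi,r):
    x0,y0,x1,y1=r;m=cv2.inRange(h,lo,hi)[y0:y1,x0:x1];k=np.argwhere(m)
    return k[:,1].min()+x0-.5,k[:,0].min()+y0-.5,k[:,1].max()+x0+.5,k[:,0].max()+y0+.5
def show(n,b,z):
    print(n,np.round(b,1),[world(c,b[i],b[j],z,T)[:2].round(4) for i,j in((0,1),(2,1),(0,3),(2,3))])
show('grip',box((3,120,60),(17,255,255),(200,180,300,245)),.096)
show('yellow',box((20,100,80),(35,255,255),(215,100,285,125)),.044)
show('stop',box((98,110,50),(118,255,255),(215,70,285,86)),.036)
for y in (100,120,140,160,180):
    m=np.flatnonzero(cv2.inRange(h[y:y+1,215:285],(98,90,30),(118,255,255))[0])+215
    print(y,m, world(c,m.min(),y,.026,T)[:2].round(4),world(c,m.max(),y,.026,T)[:2].round(4))
print(a[200:226:2,248].tolist())
E
```

```text
grip [236.5 199.5 259.5 223.5] [array([0.6097, 0.0225]), array([0.5879, 0.0234]), array([0.6111, 0.0468]), array([0.5888, 0.0477])]
yellow [227.5 108.5 269.5 119.5] [array([ 0.6172, -0.061 ]), array([ 0.5735, -0.0592]), array([ 0.6178, -0.0498]), array([ 0.5738, -0.048 ])]
stop [222.5  73.5 273.5  85.5] [array([ 0.6208, -0.0962]), array([ 0.568, -0.094]), array([ 0.6216, -0.0844]), array([ 0.5683, -0.0822])]
100 [224 225 272 273] [ 0.6218 -0.07  ] [ 0.5686 -0.0678]
120 [224 225 272] [ 0.6232 -0.0487] [ 0.5702 -0.0465]
140 [225 226 271 272] [ 0.6234 -0.0268] [ 0.5707 -0.0246]
160 [225 226 271 272] [ 0.6249 -0.0041] [ 0.5713 -0.0019]
180 [226 271] [0.6252 0.0193] [0.573  0.0214]
[[131, 84, 57], [138, 78, 40], [139, 79, 40], [139, 78, 39], [151, 87, 45], [172, 102, 53], [176, 105, 57], [175, 104, 55], [175, 104, 55], [174, 103, 54], [174, 103, 54], [170, 106, 66], [154, 141, 131]]
```

```bash
python3 -m crank '[{"dx":0.006,"dy":0.033,"dz":-0.02,"twist":0,"grip":0.2},{"dx":0.006,"dy":0.033,"dz":-0.06,"twist":0,"grip":0.2},{"dx":0.006,"dy":0.033,"dz":-0.1,"twist":0,"grip":0.2},{"dx":0.006,"dy":0.033,"dz":-0.14,"twist":0,"grip":0.2},{"dx":0.006,"dy":0.033,"dz":-0.16,"twist":0,"grip":0.2}]' 40
python3 -m crank '[{"dx":0,"dy":0,"dz":0,"twist":0,"grip":0.2},{"dx":0,"dy":0,"dz":0,"twist":0,"grip":-0.6},{"dx":0,"dy":0,"dz":0,"twist":0,"grip":-0.9},{"dx":0,"dy":0,"dz":0,"twist":0,"grip":-0.9},{"dx":0,"dy":0,"dz":0,"twist":0,"grip":-0.9}]' 40
python3 -m crank '[{"dx":0,"dy":0,"dz":0,"twist":0,"grip":-0.9},{"dx":0,"dy":0,"dz":0,"twist":0,"grip":-0.9},{"dx":0,"dy":0,"dz":0,"twist":0,"grip":-0.9},{"dx":0,"dy":0,"dz":0,"twist":0,"grip":-0.9},{"dx":0,"dy":0,"dz":0,"twist":0,"grip":-0.9}]' 40
```

```text
t: 2.28
eef_pos: [0.5942, 0.0353, 0.062]
ee_rot: [3.136, -0.001, -1.618]
force: [-0.4, -1.2, -0.6]
width: 0.0529
gripper_force: 0.0
t: 2.7
eef_pos: [0.5986, 0.0369, 0.0687]
ee_rot: [-3.138, 0.001, -1.617]
force: [0.7, -0.4, -0.1]
width: 0.0312
gripper_force: 0.0
t: 3.12
eef_pos: [0.5984, 0.0369, 0.0679]
ee_rot: [-3.139, 0.0, -1.616]
force: [-0.6, 0.4, 6.1]
width: 0.0217
gripper_force: 40.0
```

```bash
python3 -m crank '[{"dx":0.0005,"dy":0.012,"dz":0,"twist":0,"grip":-0.9},{"dx":0.001,"dy":0.024,"dz":0,"twist":0,"grip":-0.9},{"dx":0.0015,"dy":0.036,"dz":0,"twist":0,"grip":-0.9},{"dx":0.002,"dy":0.048,"dz":0,"twist":0,"grip":-0.9},{"dx":0.0025,"dy":0.06,"dz":0,"twist":0,"grip":-0.9}]' 45
python3 -m crank '[{"dx":0.0002,"dy":0.006,"dz":0,"twist":0,"grip":-0.9},{"dx":0.0005,"dy":0.012,"dz":0,"twist":0,"grip":-0.9},{"dx":0.0007,"dy":0.018,"dz":0,"twist":0,"grip":-0.9},{"dx":0.0009,"dy":0.022,"dz":0,"twist":0,"grip":-0.9},{"dx":0.0009,"dy":0.022,"dz":0,"twist":0,"grip":-0.9}]'
python3 -m crank '[{"dx":0,"dy":0,"dz":0,"twist":0,"grip":-0.9},{"dx":0,"dy":0,"dz":0,"twist":0,"grip":-0.9},{"dx":0,"dy":0.0,"dz":0,"twist":0,"grip":-0.9},{"dx":0,"dy":0,"dz":0,"twist":0,"grip":-0.9},{"dx":0,"dy":0,"dz":0,"twist":0,"grip":-0.9}]'
```

```text
t: 3.53
eef_pos: [0.6008, 0.0957, 0.0678]
ee_rot: [-3.14, -0.002, -1.616]
force: [1.9, -8.1, 4.7]
width: 0.0214
gripper_force: 45.0
t: 3.95
eef_pos: [0.6017, 0.1178, 0.0678]
ee_rot: [-3.14, -0.001, -1.616]
force: [1.5, -7.0, 6.4]
width: 0.0217
gripper_force: 45.0
t: 4.37
eef_pos: [0.6017, 0.1175, 0.0678]
ee_rot: [-3.14, -0.001, -1.616]
force: [2.0, -6.8, 6.6]
width: 0.0215
gripper_force: 45.0
```

```bash
python3 -m crank '[{"dx":0.0002,"dy":0.004,"dz":0,"twist":0,"grip":-0.9},{"dx":0.0004,"dy":0.009,"dz":0,"twist":0,"grip":-0.9},{"dx":0.0004,"dy":0.009,"dz":0,"twist":0,"grip":-0.9},{"dx":0.0004,"dy":0.009,"dz":0,"twist":0,"grip":-0.9},{"dx":0.0004,"dy":0.009,"dz":0,"twist":0,"grip":-0.9}]'
python3 -m crank '[{"dx":0,"dy":0.001,"dz":0,"twist":0,"grip":-0.9},{"dx":0.0001,"dy":0.002,"dz":0,"twist":0,"grip":-0.9},{"dx":0.0001,"dy":0.002,"dz":0,"twist":0,"grip":-0.9},{"dx":0.0001,"dy":0.002,"dz":0,"twist":0,"grip":-0.9},{"dx":0.0001,"dy":0.002,"dz":0,"twist":0,"grip":-0.9}]'
python3 -m crank '[{"dx":0,"dy":0.001,"dz":0,"twist":0,"grip":-0.9},{"dx":0.0001,"dy":0.002,"dz":0,"twist":0,"grip":-0.9},{"dx":0.0001,"dy":0.002,"dz":0,"twist":0,"grip":-0.9},{"dx":0.0001,"dy":0.002,"dz":0,"twist":0,"grip":-0.9},{"dx":0.0001,"dy":0.002,"dz":0,"twist":0,"grip":-0.9}]'
```

```text
t: 4.78
eef_pos: [0.6021, 0.1264, 0.0679]
ee_rot: [-3.14, -0.001, -1.616]
force: [1.5, -7.2, 7.2]
width: 0.0219
gripper_force: 45.0
t: 5.2
eef_pos: [0.6022, 0.1278, 0.0679]
ee_rot: [-3.14, -0.002, -1.616]
force: [3.5, -8.9, 6.3]
width: 0.0216
gripper_force: 45.0
t: 5.62
eef_pos: [0.6023, 0.1297, 0.0678]
ee_rot: [-3.14, -0.002, -1.616]
force: [2.3, -10.1, 7.2]
width: 0.0221
gripper_force: 45.0
```

```bash
python3 -m crank '[{"dx":0,"dy":0,"dz":0,"twist":0,"grip":-0.9},{"dx":0,"dy":0,"dz":0,"twist":0,"grip":-0.9},{"dx":0,"dy":0,"dz":0,"twist":0,"grip":-0.9},{"dx":0,"dy":0,"dz":0,"twist":0,"grip":-0.9},{"dx":0,"dy":0,"dz":0,"twist":0,"grip":-0.9}]'
python3 -m crank '[{"dx":0,"dy":0.001,"dz":0,"twist":0,"grip":-0.9},{"dx":0.0001,"dy":0.002,"dz":0,"twist":0,"grip":-0.9},{"dx":0.0001,"dy":0.002,"dz":0,"twist":0,"grip":-0.9},{"dx":0.0001,"dy":0.002,"dz":0,"twist":0,"grip":-0.9},{"dx":0.0001,"dy":0.002,"dz":0,"twist":0,"grip":-0.9}]'
```

```text
t: 6.03
eef_pos: [0.6022, 0.1297, 0.0678]
ee_rot: [-3.14, -0.002, -1.616]
force: [3.2, -9.2, 5.9]
width: 0.0216
gripper_force: 45.0
t: 6.45
eef_pos: [0.6024, 0.1317, 0.0678]
ee_rot: [-3.14, -0.002, -1.616]
force: [3.2, -10.0, 5.8]
width: 0.0219
gripper_force: 45.0
```

```bash
python3 -m crank '[{"dx":0,"dy":0.001,"dz":0,"twist":0,"grip":-0.9},{"dx":0.0001,"dy":0.002,"dz":0,"twist":0,"grip":-0.9},{"dx":0.0001,"dy":0.002,"dz":0,"twist":0,"grip":-0.9},{"dx":0.0001,"dy":0.002,"dz":0,"twist":0,"grip":-0.9},{"dx":0.0001,"dy":0.002,"dz":0,"twist":0,"grip":-0.9}]'
python3 -m crank '[{"dx":0,"dy":0.001,"dz":0,"twist":0,"grip":-0.9},{"dx":0.0001,"dy":0.002,"dz":0,"twist":0,"grip":-0.9},{"dx":0.0001,"dy":0.002,"dz":0,"twist":0,"grip":-0.9},{"dx":0.0001,"dy":0.002,"dz":0,"twist":0,"grip":-0.9},{"dx":0.0001,"dy":0.002,"dz":0,"twist":0,"grip":-0.9}]'
```

```text
t: 6.87
eef_pos: [0.6024, 0.1337, 0.0678]
ee_rot: [-3.14, -0.002, -1.616]
force: [3.5, -8.8, 6.8]
width: 0.0215
gripper_force: 45.0
t: 7.28
eef_pos: [0.6025, 0.1357, 0.0678]
ee_rot: [-3.14, -0.002, -1.617]
force: [1.3, -8.8, 6.4]
width: 0.0217
gripper_force: 45.0
```

```bash
python3 -m crank '[{"dx":0,"dy":0.001,"dz":0,"twist":0,"grip":-0.9},{"dx":0.0001,"dy":0.002,"dz":0,"twist":0,"grip":-0.9},{"dx":0.0001,"dy":0.002,"dz":0,"twist":0,"grip":-0.9},{"dx":0.0001,"dy":0.002,"dz":0,"twist":0,"grip":-0.9},{"dx":0.0001,"dy":0.002,"dz":0,"twist":0,"grip":-0.9}]'
python3 -m crank '[{"dx":0,"dy":0.001,"dz":0,"twist":0,"grip":-0.9},{"dx":0.0001,"dy":0.002,"dz":0,"twist":0,"grip":-0.9},{"dx":0.0001,"dy":0.002,"dz":0,"twist":0,"grip":-0.9},{"dx":0.0001,"dy":0.002,"dz":0,"twist":0,"grip":-0.9},{"dx":0.0001,"dy":0.002,"dz":0,"twist":0,"grip":-0.9}]'
```

```text
t: 7.7
eef_pos: [0.6025, 0.1377, 0.0678]
ee_rot: [-3.141, -0.002, -1.616]
force: [1.6, -9.5, 6.7]
width: 0.0215
gripper_force: 45.0
t: 8.12
eef_pos: [0.6023, 0.1397, 0.0678]
ee_rot: [-3.141, -0.002, -1.617]
force: [0.1, -8.1, 7.7]
width: 0.0214
gripper_force: 45.0
```

```bash
python3 -m crank '[{"dx":0,"dy":0.001,"dz":0,"twist":0,"grip":-0.9},{"dx":0.0001,"dy":0.002,"dz":0,"twist":0,"grip":-0.9},{"dx":0.0001,"dy":0.002,"dz":0,"twist":0,"grip":-0.9},{"dx":0.0001,"dy":0.002,"dz":0,"twist":0,"grip":-0.9},{"dx":0.0001,"dy":0.002,"dz":0,"twist":0,"grip":-0.9}]'
python3 -m crank '[{"dx":0,"dy":0.001,"dz":0,"twist":0,"grip":-0.9},{"dx":0.0001,"dy":0.002,"dz":0,"twist":0,"grip":-0.9},{"dx":0.0001,"dy":0.002,"dz":0,"twist":0,"grip":-0.9},{"dx":0.0001,"dy":0.002,"dz":0,"twist":0,"grip":-0.9},{"dx":0.0001,"dy":0.002,"dz":0,"twist":0,"grip":-0.9}]'
```

```text
t: 8.53
eef_pos: [0.6023, 0.1417, 0.0678]
ee_rot: [-3.141, -0.002, -1.617]
force: [-0.2, -8.7, 7.6]
width: 0.0216
gripper_force: 45.0
t: 8.95
eef_pos: [0.6023, 0.1433, 0.0678]
ee_rot: [3.142, -0.003, -1.617]
force: [1.3, -10.5, 7.9]
width: 0.0218
gripper_force: 45.0
```

```bash
python3 -m crank '[{"dx":0,"dy":0.001,"dz":0,"twist":0,"grip":-0.9},{"dx":0,"dy":0.001,"dz":0,"twist":0,"grip":-0.9},{"dx":0,"dy":0.001,"dz":0,"twist":0,"grip":-0.9},{"dx":0,"dy":0.001,"dz":0,"twist":0,"grip":-0.9},{"dx":0,"dy":0.001,"dz":0,"twist":0,"grip":-0.9}]'
```

```text
t: 9.37
eef_pos: [0.6023, 0.1439, 0.0678]
ee_rot: [3.142, -0.003, -1.617]
force: [0.1, -13.6, 9.0]
width: 0.0214
gripper_force: 45.0
```

The bumper is felt: the force jumped from about 9 to 13.6 N at carriage ≈ 0.107, well under the limit. Now I'll back off slightly and slide sideways.

```bash
python3 -m crank '[{"dx":0,"dy":-0.001,"dz":0,"twist":0,"grip":-0.9},{"dx":-0.004,"dy":-0.001,"dz":0,"twist":0,"grip":-0.9},{"dx":-0.008,"dy":-0.001,"dz":0,"twist":0,"grip":-0.9},{"dx":-0.012,"dy":-0.001,"dz":0,"twist":0,"grip":-0.9},{"dx":-0.015,"dy":-0.001,"dz":0,"twist":0,"grip":-0.9}]'
python3 -m crank '[{"dx":-0.001,"dy":0,"dz":0,"twist":0,"grip":-0.9},{"dx":-0.002,"dy":0,"dz":0,"twist":0,"grip":-0.9},{"dx":-0.002,"dy":0,"dz":0,"twist":0,"grip":-0.9},{"dx":-0.002,"dy":0,"dz":0,"twist":0,"grip":-0.9},{"dx":-0.002,"dy":0,"dz":0,"twist":0,"grip":-0.9}]'
```

```text
t: 9.78
eef_pos: [0.5873, 0.1435, 0.0678]
ee_rot: [-3.141, -0.002, -1.617]
force: [0.8, -10.3, 7.7]
width: 0.0215
gripper_force: 45.0
t: 10.2
eef_pos: [0.5863, 0.1437, 0.0678]
ee_rot: [-3.14, -0.002, -1.616]
force: [3.7, -10.7, 5.1]
width: 0.0218
gripper_force: 45.0
```

```bash
python3 -m crank '[{"dx":0,"dy":-0.001,"dz":0,"twist":0,"grip":-0.9},{"dx":0,"dy":-0.002,"dz":0,"twist":0,"grip":-0.9},{"dx":0,"dy":-0.003,"dz":0,"twist":0,"grip":-0.9},{"dx":0,"dy":-0.003,"dz":0,"twist":0,"grip":-0.9},{"dx":0,"dy":-0.003,"dz":0,"twist":0,"grip":-0.9}]'
python3 -m crank '[{"dx":0,"dy":-0.001,"dz":0,"twist":0,"grip":-0.9},{"dx":0,"dy":-0.002,"dz":0,"twist":0,"grip":-0.9},{"dx":0,"dy":-0.003,"dz":0,"twist":0,"grip":-0.9},{"dx":0,"dy":-0.003,"dz":0,"twist":0,"grip":-0.9},{"dx":0,"dy":-0.003,"dz":0,"twist":0,"grip":-0.9}]'
```

```text
t: 10.62
eef_pos: [0.5862, 0.1409, 0.0678]
ee_rot: [-3.14, -0.002, -1.616]
force: [4.0, -9.8, 5.8]
width: 0.0214
gripper_force: 45.0
t: 11.03
eef_pos: [0.5861, 0.139, 0.0678]
ee_rot: [-3.14, -0.0, -1.616]
force: [0.3, -4.0, 5.5]
width: 0.0219
gripper_force: 45.0
```

```bash
python3 -m crank '[{"dx":0,"dy":-0.001,"dz":0,"twist":0,"grip":-0.9},{"dx":0,"dy":-0.001,"dz":0,"twist":0,"grip":-0.9},{"dx":0,"dy":-0.001,"dz":0,"twist":0,"grip":-0.9},{"dx":0,"dy":-0.001,"dz":0,"twist":0,"grip":-0.9},{"dx":0,"dy":-0.001,"dz":0,"twist":0,"grip":-0.9}]'
```

```text
t: 11.45
eef_pos: [0.5862, 0.1389, 0.0678]
ee_rot: [-3.139, 0.001, -1.616]
force: [-0.0, -0.4, 5.9]
width: 0.0215
gripper_force: 45.0
```

Latched: the force on the tool went to zero while the handle stayed put. Now I'll let go, rise, and move to green_a.

```bash
python3 -m crank '[{"dx":0,"dy":0,"dz":0,"twist":0,"grip":0.1},{"dx":0,"dy":0,"dz":0,"twist":0,"grip":0.1},{"dx":0,"dy":0,"dz":0,"twist":0,"grip":0.1},{"dx":0,"dy":0,"dz":0.02,"twist":0,"grip":0.1},{"dx":0,"dy":0,"dz":0.06,"twist":0,"grip":0.1}]' 20
python3 -m crank '[{"dx":0,"dy":0,"dz":0.03,"twist":0,"grip":0.3},{"dx":0,"dy":-0.02,"dz":0.06,"twist":0,"grip":0.3},{"dx":0.004,"dy":-0.06,"dz":0.06,"twist":0,"grip":0.3},{"dx":0.008,"dy":-0.1,"dz":0.06,"twist":0,"grip":0.3},{"dx":0.01,"dy":-0.14,"dz":0.06,"twist":0,"grip":0.3}]'
python3 -m crank '[{"dx":0.002,"dy":-0.035,"dz":0,"twist":0,"grip":0.3},{"dx":0.004,"dy":-0.07,"dz":0,"twist":0,"grip":0.3},{"dx":0.006,"dy":-0.11,"dz":0,"twist":0,"grip":0.3},{"dx":0.01,"dy":-0.15,"dz":0,"twist":0,"grip":0.3},{"dx":0.014,"dy":-0.19,"dz":0,"twist":0,"grip":0.3}]'
python3 - <<'E'
from h import *
a=arm.grab_frame('top');s=arm.get_state();w=arm.grab_frame('wrist')
print(s['t'],s['eef_pos'],np.degrees(s['ee_rot']))
A=cv2.resize(a[130:280,160:420],(780,450),interpolation=3)[:,:400]
B=cv2.resize(w,(512,384))[:,60:460]
out=np.zeros((450,800,3),np.uint8);out[:,:400]=A;out[:384,400:]=B
np.save('w3.npy',w);np.savez('s3.npz',eef_pos=s['eef_pos'],ee_rot=s['ee_rot']);cv2.imwrite('pics/c3.png',out[:,:,::-1])
E
```

```text
t: 11.87
eef_pos: [0.5818, 0.1372, 0.1221]
ee_rot: [3.133, -0.004, -1.618]
force: [0.5, -0.7, -0.9]
width: 0.0467
gripper_force: 0.0
t: 12.28
eef_pos: [0.5953, -0.0023, 0.1872]
ee_rot: [-3.14, 0.001, -1.615]
force: [1.1, 0.2, 0.5]
width: 0.0568
gripper_force: 0.0
t: 12.7
eef_pos: [0.6088, -0.1931, 0.1865]
ee_rot: [3.141, 0.0, -1.616]
force: [1.5, 0.0, 0.0]
width: 0.057
gripper_force: 0.0
12.75 [ 0.60886811 -0.19918244  0.18602248] [ 1.79937629e+02 -9.66428736e-02 -9.27788946e+01]
```

View pics/c3.png

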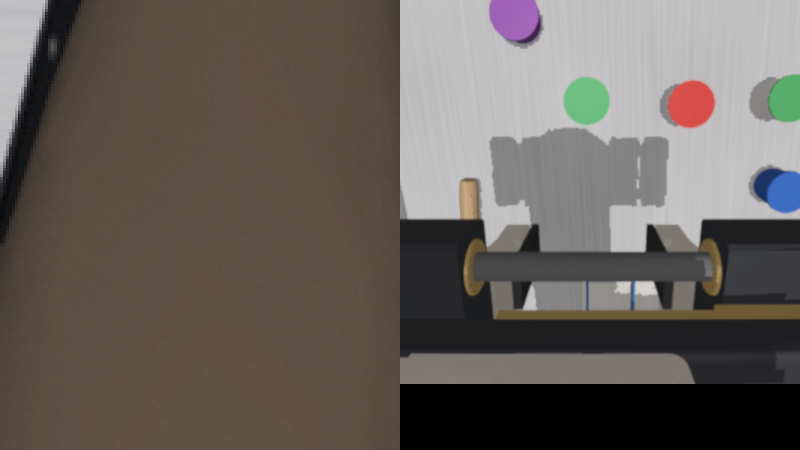

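The top view is blocked by the arm. The wrist view shows green_a at (586,101) in the right half, red beside it at (691,104), and the other green pot at (790,98).

Run:
```python
from h import *
s=dict(np.load('s3.npz'));T=wristT(s);c=arm.get_calibration('wrist');w=np.load('w3.npy')
h=cv2.cvtColor(w,cv2.COLOR_RGB2HSV)
for lo,hi in(((40,70,50),(85,255,255)),((0,130,80),(6,255,255))):
    n,l,st,ce=cv2.connectedComponentsWithStats(cv2.inRange(h,lo,hi))
    for i in range(1,n):
        if st[i,4]>200:
            x,y,W,H,A=st[i];print(st[i],world(c,*ce[i],.036,T).round(4),[world(c,*p,.036,T)[:2].round(4) for p in((x-.5,ce[i][1]),(x+W-.5,ce[i][1]),(ce[i][0],y-.5),(ce[i][0],y+H-.5))])
```

```text
[ 428   75   47   47 1723] [ 0.419 -0.268  0.036] [array([ 0.4413, -0.269 ]), array([ 0.397, -0.267]), array([ 0.4213, -0.2888]), array([ 0.4165, -0.2461])]
[ 224   77   45   47 1662] [ 0.6113 -0.2745  0.036 ] [array([ 0.6326, -0.2755]), array([ 0.5904, -0.2735]), array([ 0.6102, -0.2957]), array([ 0.6124, -0.2533])]
[ 329   81   45   46 1641] [ 0.5131 -0.267   0.036 ] [array([ 0.5341, -0.268 ]), array([ 0.4918, -0.266 ]), array([ 0.5137, -0.2877]), array([ 0.5124, -0.2458])]
```

```bash
python3 -m crank '[{"dx":0.002,"dy":-0.036,"dz":-0.01,"twist":0,"grip":0.3},{"dx":0.002,"dy":-0.073,"dz":-0.03,"twist":0,"grip":0.3},{"dx":0.002,"dy":-0.073,"dz":-0.07,"twist":0,"grip":0.3},{"dx":0.002,"dy":-0.073,"dz":-0.11,"twist":0,"grip":0.3},{"dx":0.002,"dy":-0.073,"dz":-0.11,"twist":0,"grip":0.3}]'
python3 -m crank '[{"dx":0,"dy":0,"dz":0,"twist":0,"grip":0.3},{"dx":0,"dy":0,"dz":0,"twist":0,"grip":0.3},{"dx":0,"dy":0,"dz":0,"twist":0,"grip":0.3},{"dx":0,"dy":0,"dz":0,"twist":0,"grip":0.3},{"dx":0,"dy":0,"dz":0,"twist":0,"grip":0.3}]'
```

```text
t: 13.22
eef_pos: [0.6054, -0.2633, 0.0679]
ee_rot: [3.129, 0.003, -1.62]
force: [-1.5, 1.3, -2.2]
width: 0.0569
gripper_force: 0.0
t: 13.63
eef_pos: [0.6124, -0.2642, 0.0789]
ee_rot: [-3.138, -0.0, -1.616]
force: [0.3, -0.0, -0.7]
width: 0.0568
gripper_force: 0.0
```

```bash
python3 -m crank '[{"dx":-0.001,"dy":-0.01,"dz":-0.01,"twist":0,"grip":0.3},{"dx":-0.001,"dy":-0.01,"dz":-0.025,"twist":0,"grip":0.3},{"dx":-0.001,"dy":-0.01,"dz":-0.04,"twist":0,"grip":0.3},{"dx":-0.001,"dy":-0.01,"dz":-0.052,"twist":0,"grip":0.3},{"dx":-0.001,"dy":-0.01,"dz":-0.06,"twist":0,"grip":0.3}]'
python3 -m crank '[{"dx":0,"dy":0,"dz":0,"twist":0,"grip":0.3},{"dx":0,"dy":0,"dz":0,"twist":0,"grip":-0.1},{"dx":0,"dy":0,"dz":0,"twist":0,"grip":-0.3},{"dx":0,"dy":0,"dz":0,"twist":0,"grip":-0.3},{"dx":0,"dy":0,"dz":0,"twist":0,"grip":-0.3}]' 15
python3 -m crank '[{"dx":0,"dy":0,"dz":0,"twist":0,"grip":-0.3},{"dx":0,"dy":0,"dz":0.01,"twist":0,"grip":-0.3},{"dx":0,"dy":0,"dz":0.04,"twist":0,"grip":-0.3},{"dx":0,"dy":0,"dz":0.08,"twist":0,"grip":-0.3},{"dx":0,"dy":0,"dz":0.1,"twist":0,"grip":-0.3}]'
```

```text
t: 14.05
eef_pos: [0.6095, -0.2745, 0.0151]
ee_rot: [3.14, 0.0, -1.617]
force: [-0.7, 0.0, 0.2]
width: 0.0572
gripper_force: 0.0
t: 14.47
eef_pos: [0.6108, -0.2745, 0.0175]
ee_rot: [-3.14, -0.0, -1.616]
force: [0.4, -0.5, 1.2]
width: 0.0436
gripper_force: 15.0
t: 14.88
eef_pos: [0.6116, -0.275, 0.1217]
ee_rot: [-3.138, -0.002, -1.616]
force: [1.3, -0.4, 0.3]
width: 0.0435
gripper_force: 15.0
```

```bash
python3 -m crank '[{"dx":-0.002,"dy":0.03,"dz":0,"twist":0,"grip":-0.3},{"dx":-0.005,"dy":0.07,"dz":0,"twist":0,"grip":-0.3},{"dx":-0.009,"dy":0.11,"dz":0,"twist":0,"grip":-0.3},{"dx":-0.012,"dy":0.15,"dz":0,"twist":0,"grip":-0.3},{"dx":-0.015,"dy":0.18,"dz":0,"twist":0,"grip":-0.3}]'
python3 -m crank '[{"dx":0,"dy":0.02,"dz":0,"twist":0,"grip":-0.3},{"dx":0,"dy":0.037,"dz":-0.01,"twist":0,"grip":-0.3},{"dx":0,"dy":0.037,"dz":-0.03,"twist":0,"grip":-0.3},{"dx":0,"dy":0.037,"dz":-0.05,"twist":0,"grip":-0.3},{"dx":0,"dy":0.037,"dz":-0.05,"twist":0,"grip":-0.3}]'
python3 -m crank '[{"dx":0,"dy":0,"dz":0,"twist":0,"grip":-0.3},{"dx":0,"dy":0,"dz":0,"twist":0,"grip":-0.3},{"dx":0,"dy":0,"dz":0,"twist":0,"grip":-0.3},{"dx":0,"dy":0,"dz":0,"twist":0,"grip":-0.3},{"dx":0,"dy":0,"dz":0,"twist":0,"grip":-0.3}]'
python3 - <<'E'
from h import *
s=arm.get_state();b=arm.grab_frame('scene');w=arm.grab_frame('wrist')
print(s['eef_pos'],np.degrees(s['ee_rot']))
A=cv2.resize(b[170:290,180:340],(640,480),interpolation=3);np.save('w4.npy',w)
out=np.zeros((480,800,3),np.uint8);out[:,:480]=A[:,:480];out[:240,480:]=cv2.resize(w,(320,240))
cv2.imwrite('pics/c4.png',out[:,:,::-1])
E
```

```text
t: 15.3
eef_pos: [0.5947, -0.092, 0.1177]
ee_rot: [-3.141, 0.0, -1.616]
force: [0.2, 0.7, -0.2]
width: 0.0434
gripper_force: 15.0
t: 15.72
eef_pos: [0.5927, -0.057, 0.0639]
ee_rot: [3.137, -0.0, -1.616]
force: [-0.5, -1.1, -1.1]
width: 0.0434
gripper_force: 15.0
t: 16.13
eef_pos: [0.5957, -0.0576, 0.0676]
ee_rot: [-3.14, 0.0, -1.617]
force: [0.3, 0.8, -1.8]
width: 0.0438
gripper_force: 15.0
[ 0.59567948 -0.05755051  0.06755166] [-1.79915681e+02  1.75945448e-02 -9.26425929e+01]
```

View pics/c4.png

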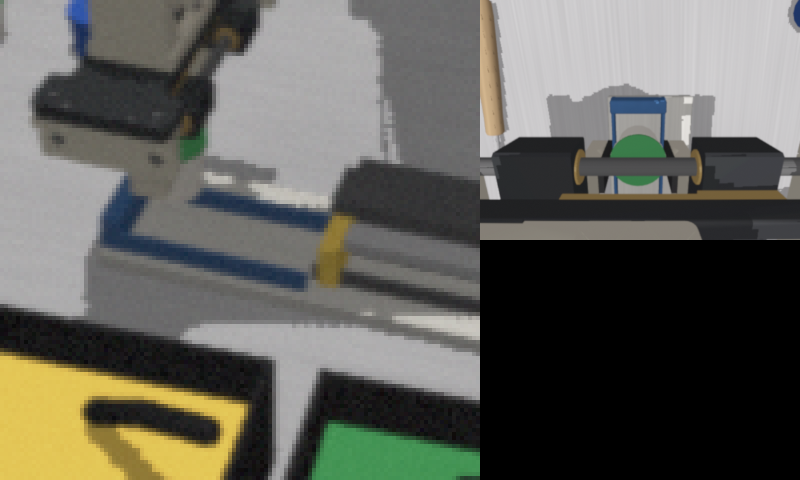

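The scene crop shows the pusher held back at (333,255) near the rear ends of the walls, so it is latched. The wrist inset shows the pot centred between the blue walls behind the stop. I'll lower it and release.

```bash
python3 -m crank '[{"dx":0.0003,"dy":0,"dz":-0.01,"twist":0,"grip":-0.3},{"dx":0.0003,"dy":0,"dz":-0.02,"twist":0,"grip":-0.3},{"dx":0.0003,"dy":0,"dz":-0.028,"twist":0,"grip":-0.3},{"dx":0.0003,"dy":0,"dz":-0.034,"twist":0,"grip":-0.3},{"dx":0.0003,"dy":0,"dz":-0.037,"twist":0,"grip":-0.3}]'
python3 -m crank '[{"dx":0,"dy":0,"dz":0,"twist":0,"grip":-0.3},{"dx":0,"dy":0,"dz":0,"twist":0,"grip":-0.3},{"dx":0,"dy":0,"dz":0,"twist":0,"grip":-0.3},{"dx":0,"dy":0,"dz":0,"twist":0,"grip":-0.3},{"dx":0,"dy":0,"dz":0,"twist":0,"grip":-0.3}]'
```

```text
t: 16.65
eef_pos: [0.5944, -0.0577, 0.0287]
ee_rot: [3.139, -0.001, -1.616]
force: [-9.7, 2.8, 23.4]
width: 0.0437
gripper_force: 15.0
t: 17.07
eef_pos: [0.5955, -0.0574, 0.0294]
ee_rot: [3.142, -0.0, -1.617]
force: [0.4, -0.7, -0.6]
width: 0.0435
gripper_force: 15.0
```

```bash
python3 -m crank '[{"dx":0,"dy":0,"dz":0,"twist":0,"grip":0.25},{"dx":0,"dy":0,"dz":0,"twist":0,"grip":0.25},{"dx":0,"dy":0,"dz":0.005,"twist":0,"grip":0.25},{"dx":0,"dy":0,"dz":0.03,"twist":0,"grip":0.25},{"dx":0,"dy":0,"dz":0.06,"twist":0,"grip":0.25}]'
python3 -m crank '[{"dx":-0.02,"dy":-0.025,"dz":0.02,"twist":0,"grip":0.3},{"dx":-0.045,"dy":-0.054,"dz":0.02,"twist":0,"grip":0.3},{"dx":-0.07,"dy":-0.084,"dz":0.02,"twist":0,"grip":0.3},{"dx":-0.095,"dy":-0.113,"dz":0.02,"twist":0,"grip":0.3},{"dx":-0.12,"dy":-0.143,"dz":0.02,"twist":0,"grip":0.3}]'
python3 -m crank '[{"dx":-0.02,"dy":-0.025,"dz":0,"twist":0,"grip":0.3},{"dx":-0.04,"dy":-0.05,"dz":0,"twist":0,"grip":0.3},{"dx":-0.052,"dy":-0.063,"dz":0,"twist":0,"grip":0.3},{"dx":-0.0565,"dy":-0.0676,"dz":-0.01,"twist":0,"grip":0.3},{"dx":-0.0565,"dy":-0.0676,"dz":-0.02,"twist":0,"grip":0.3}]'
python3 -m crank '[{"dx":0,"dy":0,"dz":-0.01,"twist":0,"grip":0.3},{"dx":0,"dy":0,"dz":-0.02,"twist":0,"grip":0.3},{"dx":0,"dy":0,"dz":-0.02,"twist":0,"grip":0.3},{"dx":0,"dy":0,"dz":-0.02,"twist":0,"grip":0.3},{"dx":0,"dy":0,"dz":-0.02,"twist":0,"grip":0.3}]'
```

```text
t: 17.48
eef_pos: [0.5938, -0.0577, 0.0886]
ee_rot: [3.137, -0.001, -1.617]
force: [1.4, 0.5, -0.1]
width: 0.0546
gripper_force: 0.0
t: 17.9
eef_pos: [0.4744, -0.2013, 0.1104]
ee_rot: [-3.14, -0.0, -1.616]
force: [1.2, -0.5, -0.4]
width: 0.057
gripper_force: 0.0
t: 18.32
eef_pos: [0.4183, -0.2692, 0.0903]
ee_rot: [-3.139, -0.0, -1.619]
force: [0.6, 0.3, -1.4]
width: 0.057
gripper_force: 0.0
t: 18.73
eef_pos: [0.4195, -0.2676, 0.0695]
ee_rot: [3.141, -0.0, -1.615]
force: [0.3, 0.4, 0.0]
width: 0.0571
gripper_force: 0.0
```

Run:
```python
from h import *
s=arm.get_state();print(s['eef_pos'])
w=arm.grab_frame('wrist');b=arm.grab_frame('scene');a=arm.grab_frame('top')
T=wristT(s);c=arm.get_calibration('wrist')
n,l,st,ce=cv2.connectedComponentsWithStats(cv2.inRange(cv2.cvtColor(w,cv2.COLOR_RGB2HSV),(40,70,50),(85,255,255)))
for i in range(1,n):
    if st[i,4]>200:print(st[i],world(c,*ce[i],.036,T).round(4))
ct=arm.get_calibration('top');cs=arm.get_calibration('scene')
for nm,im,cc in(('top',a,ct),('scene',b,cs)):
  for lo,hi,z,q in(((40,80,40),(85,255,255),.048,'g'),((20,120,100),(35,255,255),.044,'y'),((5,150,120),(17,255,255),.09,'o'),((0,150,80),(4,255,255),.036,'r')):
    n,l,st,ce=cv2.connectedComponentsWithStats(cv2.inRange(cv2.cvtColor(im,cv2.COLOR_RGB2HSV),lo,hi))
    for i in range(1,n):
        if 15<st[i,4]<400:print(nm,q,ce[i].round(1),st[i,4],world(cc,*ce[i],z)[:2].round(4))
```

```text
[ 0.41950633 -0.26760796  0.06949045]
[ 221  187   67   65 3332] [ 0.4186 -0.2678  0.036 ]
top g [136.  137.9] 27 [0.669  0.3032]
top g [356.2 249.2] 84 [ 0.4146 -0.2552]
top g [364.1 251.4] 30 [ 0.4102 -0.2741]
top y [235.  165.9] 52 [0.6077 0.0462]
top o [193.1 167.3] 66 [0.5863 0.1424]
top o [122.2 187.4] 362 [0.5291 0.3063]
scene g [173.3 168.3] 88 [ 0.4374 -0.2573]
scene g [223.1 216.6] 168 [ 0.5988 -0.0562]
scene g [383.9 300. ] 43 [0.7517 0.321 ]
scene y [262.9 231.7] 91 [0.6214 0.0487]
scene o [306.4 214. ] 41 [0.5863 0.1415]
scene o [379.5 237.6] 231 [0.6225 0.3037]
scene r [132.1 165.7] 83 [ 0.44   -0.3883]
scene r [159.6 187.2] 97 [ 0.5156 -0.2651]
```

Pot 1 reads in the track at about (0.597,−0.056), the handle is latched at (0.586,0.14), and green_b is right under the gripper.

```bash
python3 -m crank '[{"dx":-0.001,"dy":0,"dz":-0.012,"twist":0,"grip":0.3},{"dx":-0.001,"dy":0,"dz":-0.025,"twist":0,"grip":0.3},{"dx":-0.001,"dy":0,"dz":-0.038,"twist":0,"grip":0.3},{"dx":-0.001,"dy":0,"dz":-0.047,"twist":0,"grip":0.3},{"dx":-0.001,"dy":0,"dz":-0.052,"twist":0,"grip":0.3}]'
python3 -m crank '[{"dx":0,"dy":0,"dz":0,"twist":0,"grip":0.3},{"dx":0,"dy":0,"dz":0,"twist":0,"grip":-0.1},{"dx":0,"dy":0,"dz":0,"twist":0,"grip":-0.3},{"dx":0,"dy":0,"dz":0,"twist":0,"grip":-0.3},{"dx":0,"dy":0,"dz":0,"twist":0,"grip":-0.3}]' 15
python3 -m crank '[{"dx":0,"dy":0,"dz":0,"twist":0,"grip":-0.3},{"dx":0,"dy":0,"dz":0.01,"twist":0,"grip":-0.3},{"dx":0,"dy":0,"dz":0.04,"twist":0,"grip":-0.3},{"dx":0,"dy":0,"dz":0.08,"twist":0,"grip":-0.3},{"dx":0,"dy":0,"dz":0.1,"twist":0,"grip":-0.3}]'
```

```text
t: 19.3
eef_pos: [0.4177, -0.2678, 0.0168]
ee_rot: [3.141, 0.0, -1.617]
force: [-0.1, -1.1, 0.2]
width: 0.057
gripper_force: 0.0
t: 19.72
eef_pos: [0.4185, -0.2681, 0.0182]
ee_rot: [-3.14, -0.0, -1.617]
force: [0.4, 0.8, 2.2]
width: 0.0438
gripper_force: 15.0
t: 20.13
eef_pos: [0.4191, -0.2686, 0.1213]
ee_rot: [-3.139, -0.001, -1.616]
force: [1.2, -0.1, 0.2]
width: 0.0434
gripper_force: 15.0
```

```bash
python3 -m crank '[{"dx":0.018,"dy":0.026,"dz":0,"twist":0,"grip":-0.3},{"dx":0.038,"dy":0.055,"dz":0,"twist":0,"grip":-0.3},{"dx":0.06,"dy":0.087,"dz":0,"twist":0,"grip":-0.3},{"dx":0.082,"dy":0.119,"dz":0,"twist":0,"grip":-0.3},{"dx":0.104,"dy":0.15,"dz":0,"twist":0,"grip":-0.3}]'
python3 -m crank '[{"dx":0.02,"dy":0.029,"dz":0,"twist":0,"grip":-0.3},{"dx":0.04,"dy":0.058,"dz":0,"twist":0,"grip":-0.3},{"dx":0.058,"dy":0.084,"dz":0,"twist":0,"grip":-0.3},{"dx":0.07,"dy":0.1,"dz":0,"twist":0,"grip":-0.3},{"dx":0.0755,"dy":0.1095,"dz":0,"twist":0,"grip":-0.3}]'
python3 -m crank '[{"dx":0,"dy":0,"dz":-0.01,"twist":0,"grip":-0.3},{"dx":0,"dy":0,"dz":-0.03,"twist":0,"grip":-0.3},{"dx":0,"dy":0,"dz":-0.045,"twist":0,"grip":-0.3},{"dx":0,"dy":0,"dz":-0.05,"twist":0,"grip":-0.3},{"dx":0,"dy":0,"dz":-0.05,"twist":0,"grip":-0.3}]'
python3 -m crank '[{"dx":0,"dy":0,"dz":0,"twist":0,"grip":-0.3},{"dx":0,"dy":0,"dz":0,"twist":0,"grip":-0.3},{"dx":0,"dy":0,"dz":0,"twist":0,"grip":-0.3},{"dx":0,"dy":0,"dz":0,"twist":0,"grip":-0.3},{"dx":0,"dy":0,"dz":0,"twist":0,"grip":-0.3}]'
python3 - <<'E'
from h import *
w=arm.grab_frame('wrist');save('w5',w)
E
```

```text
t: 20.55
eef_pos: [0.5225, -0.1164, 0.118]
ee_rot: [-3.141, 0.0, -1.617]
force: [0.7, -1.1, -0.8]
width: 0.0435
gripper_force: 15.0
t: 20.97
eef_pos: [0.5988, -0.0063, 0.1173]
ee_rot: [-3.141, 0.0, -1.615]
force: [-0.3, -0.7, -0.5]
width: 0.0432
gripper_force: 15.0
t: 21.38
eef_pos: [0.5957, -0.0096, 0.0659]
ee_rot: [3.138, -0.001, -1.618]
force: [0.3, -1.2, -0.4]
width: 0.0436
gripper_force: 15.0
t: 21.8
eef_pos: [0.5978, -0.0084, 0.0682]
ee_rot: [-3.14, 0.0, -1.617]
force: [-0.1, -0.0, 0.3]
width: 0.0435
gripper_force: 15.0
```

View pics/w5.png

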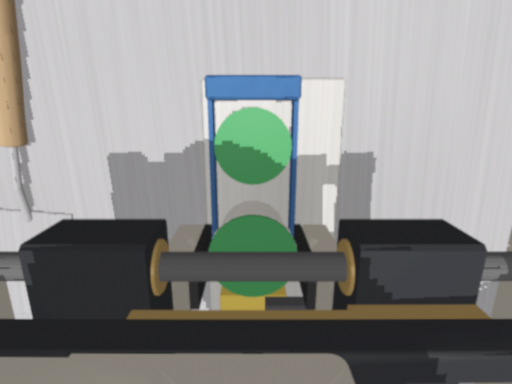

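Pot 1 stands in the track at (253,146) just behind the stop. Held pot 2 at (253,255) is in line, with the pusher behind it at (253,300). Lowering.

```bash
python3 -m crank '[{"dx":0.0003,"dy":0,"dz":-0.01,"twist":0,"grip":-0.3},{"dx":0.0003,"dy":0,"dz":-0.02,"twist":0,"grip":-0.3},{"dx":0.0003,"dy":0,"dz":-0.028,"twist":0,"grip":-0.3},{"dx":0.0003,"dy":0,"dz":-0.034,"twist":0,"grip":-0.3},{"dx":0.0003,"dy":0,"dz":-0.037,"twist":0,"grip":-0.3}]'
python3 -m crank '[{"dx":0,"dy":0,"dz":0,"twist":0,"grip":-0.3},{"dx":0,"dy":0,"dz":0,"twist":0,"grip":-0.3},{"dx":0,"dy":0,"dz":0,"twist":0,"grip":-0.3},{"dx":0,"dy":0,"dz":0,"twist":0,"grip":-0.3},{"dx":0,"dy":0,"dz":0,"twist":0,"grip":-0.3}]'
```

```text
t: 22.27
eef_pos: [0.5967, -0.0088, 0.0296]
ee_rot: [3.139, -0.001, -1.616]
force: [-10.3, 3.0, 23.9]
width: 0.0435
gripper_force: 15.0
t: 22.68
eef_pos: [0.5978, -0.0085, 0.0304]
ee_rot: [3.142, -0.0, -1.617]
force: [0.6, -1.1, 0.4]
width: 0.0438
gripper_force: 15.0
```

```bash
python3 -m crank '[{"dx":0,"dy":0,"dz":0,"twist":0,"grip":0.25},{"dx":0,"dy":0,"dz":0,"twist":0,"grip":0.25},{"dx":0,"dy":0,"dz":0.005,"twist":0,"grip":0.25},{"dx":0,"dy":0,"dz":0.035,"twist":0,"grip":0.25},{"dx":0,"dy":0,"dz":0.075,"twist":0,"grip":0.25}]'
python3 -m crank '[{"dx":0,"dy":0,"dz":0.03,"twist":0,"grip":0.2},{"dx":-0.003,"dy":0.03,"dz":0.04,"twist":0,"grip":0.2},{"dx":-0.006,"dy":0.07,"dz":0.04,"twist":0,"grip":0.2},{"dx":-0.009,"dy":0.11,"dz":0.04,"twist":0,"grip":0.2},{"dx":-0.012,"dy":0.147,"dz":0.04,"twist":0,"grip":0.2}]'
python3 -m crank '[{"dx":0,"dy":0,"dz":0,"twist":0,"grip":0.2},{"dx":0,"dy":0,"dz":0,"twist":0,"grip":0.2},{"dx":0,"dy":0,"dz":0,"twist":0,"grip":0.2},{"dx":0,"dy":0,"dz":0,"twist":0,"grip":0.2},{"dx":0,"dy":0,"dz":0,"twist":0,"grip":0.2}]' 45
python3 - <<'E'
from h import *
w=arm.grab_frame('wrist');save('w6',w)
E
```

```text
t: 23.1
eef_pos: [0.5954, -0.009, 0.1035]
ee_rot: [3.135, -0.002, -1.617]
force: [0.5, -0.4, -0.8]
width: 0.0546
gripper_force: 0.0
t: 23.52
eef_pos: [0.5857, 0.1401, 0.1469]
ee_rot: [-3.14, 0.001, -1.617]
force: [0.4, 0.3, -0.5]
width: 0.0526
gripper_force: 0.0
t: 23.93
eef_pos: [0.5858, 0.1374, 0.1457]
ee_rot: [3.142, -0.0, -1.618]
force: [0.5, -0.3, -0.4]
width: 0.0525
gripper_force: 0.0
```

View pics/w6.png

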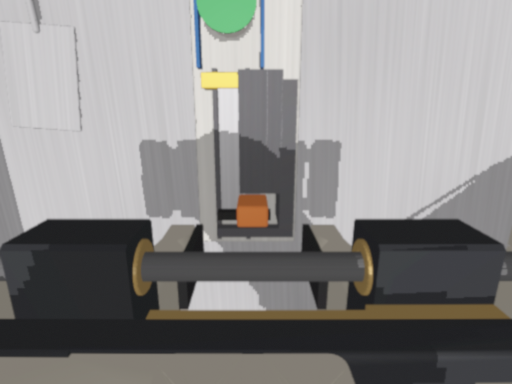

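Handle is hooked behind the plate at (253,210), pot 2 is upright at (228,5), and the gripper is centred on the grip. Descend and grip.

```bash
python3 -m crank '[{"dx":0,"dy":0.0015,"dz":-0.02,"twist":0,"grip":0.2},{"dx":0,"dy":0.0015,"dz":-0.04,"twist":0,"grip":0.2},{"dx":0,"dy":0.0015,"dz":-0.06,"twist":0,"grip":0.2},{"dx":0,"dy":0.0015,"dz":-0.072,"twist":0,"grip":0.2},{"dx":0,"dy":0.0015,"dz":-0.077,"twist":0,"grip":0.2}]'
python3 -m crank '[{"dx":0,"dy":0,"dz":0,"twist":0,"grip":0.2},{"dx":0,"dy":0,"dz":0,"twist":0,"grip":-0.4},{"dx":0,"dy":0,"dz":0,"twist":0,"grip":-0.9},{"dx":0,"dy":0,"dz":0,"twist":0,"grip":-0.9},{"dx":0,"dy":0,"dz":0,"twist":0,"grip":-0.9}]' 45
python3 -m crank '[{"dx":0,"dy":0,"dz":0,"twist":0,"grip":-0.9},{"dx":0,"dy":0,"dz":0,"twist":0,"grip":-0.9},{"dx":0,"dy":0,"dz":0,"twist":0,"grip":-0.9},{"dx":0,"dy":0,"dz":0,"twist":0,"grip":-0.9},{"dx":0,"dy":0,"dz":0,"twist":0,"grip":-0.9}]'
python3 -m crank '[{"dx":0,"dy":0.001,"dz":0,"twist":0,"grip":-0.9},{"dx":0,"dy":0.002,"dz":0,"twist":0,"grip":-0.9},{"dx":0,"dy":0.003,"dz":0,"twist":0,"grip":-0.9},{"dx":0,"dy":0.003,"dz":0,"twist":0,"grip":-0.9},{"dx":0,"dy":0.003,"dz":0,"twist":0,"grip":-0.9}]'
```

```text
t: 24.4
eef_pos: [0.5848, 0.1385, 0.0665]
ee_rot: [3.139, -0.002, -1.618]
force: [0.3, -0.3, -0.2]
width: 0.0523
gripper_force: 0.0
t: 24.82
eef_pos: [0.5862, 0.1403, 0.0695]
ee_rot: [-3.14, 0.001, -1.617]
force: [-0.1, -0.2, -0.2]
width: 0.0314
gripper_force: 0.0
t: 25.23
eef_pos: [0.5862, 0.1402, 0.0692]
ee_rot: [-3.141, 0.0, -1.616]
force: [-0.5, -0.2, 5.4]
width: 0.0215
gripper_force: 45.0
t: 25.65
eef_pos: [0.5862, 0.1413, 0.0691]
ee_rot: [-3.141, -0.002, -1.616]
force: [2.7, -8.7, 5.8]
width: 0.0219
gripper_force: 45.0
```

```bash
python3 -m crank '[{"dx":0,"dy":0.001,"dz":0,"twist":0,"grip":-0.9},{"dx":0.004,"dy":0.001,"dz":0,"twist":0,"grip":-0.9},{"dx":0.008,"dy":0.001,"dz":0,"twist":0,"grip":-0.9},{"dx":0.012,"dy":0.001,"dz":0,"twist":0,"grip":-0.9},{"dx":0.0165,"dy":0.001,"dz":0,"twist":0,"grip":-0.9}]'
python3 -m crank '[{"dx":0,"dy":0,"dz":0,"twist":0,"grip":-0.9},{"dx":0,"dy":0,"dz":0,"twist":0,"grip":-0.9},{"dx":0,"dy":0,"dz":0,"twist":0,"grip":-0.9},{"dx":0,"dy":0,"dz":0,"twist":0,"grip":-0.9},{"dx":0,"dy":0,"dz":0,"twist":0,"grip":-0.9}]'
```

```text
t: 26.07
eef_pos: [0.6017, 0.1417, 0.069]
ee_rot: [3.14, -0.003, -1.617]
force: [-2.0, -8.8, 8.5]
width: 0.0217
gripper_force: 45.0
t: 26.48
eef_pos: [0.6021, 0.1419, 0.069]
ee_rot: [3.141, -0.003, -1.617]
force: [0.6, -9.4, 7.1]
width: 0.0216
gripper_force: 45.0
```

```bash
python3 -m crank '[{"dx":0.0005,"dy":-0.002,"dz":0,"twist":0,"grip":-0.9},{"dx":0.0004,"dy":-0.004,"dz":0,"twist":0,"grip":-0.9},{"dx":0.0003,"dy":-0.006,"dz":0,"twist":0,"grip":-0.9},{"dx":0.0002,"dy":-0.008,"dz":0,"twist":0,"grip":-0.9},{"dx":0.0002,"dy":-0.008,"dz":0,"twist":0,"grip":-0.9}]'
```

```text
t: 26.9
eef_pos: [0.6024, 0.134, 0.0691]
ee_rot: [3.141, -0.002, -1.617]
force: [1.0, -9.3, 7.1]
width: 0.0216
gripper_force: 45.0
```

In the lane and moving freely under the spring. Easing forward slowly.

```bash
python3 -m crank '[{"dx":-0.0001,"dy":-0.003,"dz":0,"twist":0,"grip":-0.9},{"dx":-0.0002,"dy":-0.006,"dz":0,"twist":0,"grip":-0.9},{"dx":-0.0004,"dy":-0.009,"dz":0,"twist":0,"grip":-0.9},{"dx":-0.0005,"dy":-0.012,"dz":0,"twist":0,"grip":-0.9},{"dx":-0.0006,"dy":-0.014,"dz":0,"twist":0,"grip":-0.9}]'
python3 -m crank '[{"dx":-0.0001,"dy":-0.002,"dz":0,"twist":0,"grip":-0.9},{"dx":-0.0002,"dy":-0.004,"dz":0,"twist":0,"grip":-0.9},{"dx":-0.0002,"dy":-0.006,"dz":0,"twist":0,"grip":-0.9},{"dx":-0.0003,"dy":-0.008,"dz":0,"twist":0,"grip":-0.9},{"dx":-0.0003,"dy":-0.008,"dz":0,"twist":0,"grip":-0.9}]'
```

```text
t: 27.32
eef_pos: [0.6018, 0.1203, 0.0691]
ee_rot: [3.141, -0.002, -1.617]
force: [0.6, -7.3, 6.0]
width: 0.0219
gripper_force: 45.0
t: 27.73
eef_pos: [0.6015, 0.1122, 0.0691]
ee_rot: [3.141, -0.002, -1.617]
force: [0.4, -8.1, 6.6]
width: 0.0219
gripper_force: 45.0
```

```bash
python3 -m crank '[{"dx":0,"dy":-0.001,"dz":0,"twist":0,"grip":-0.9},{"dx":-0.0001,"dy":-0.002,"dz":0,"twist":0,"grip":-0.9},{"dx":-0.0001,"dy":-0.003,"dz":0,"twist":0,"grip":-0.9},{"dx":-0.0002,"dy":-0.004,"dz":0,"twist":0,"grip":-0.9},{"dx":-0.0002,"dy":-0.005,"dz":0,"twist":0,"grip":-0.9}]'
python3 -m crank '[{"dx":0,"dy":-0.001,"dz":0,"twist":0,"grip":-0.9},{"dx":-0.0001,"dy":-0.002,"dz":0,"twist":0,"grip":-0.9},{"dx":-0.0001,"dy":-0.003,"dz":0,"twist":0,"grip":-0.9},{"dx":-0.0001,"dy":-0.003,"dz":0,"twist":0,"grip":-0.9},{"dx":-0.0001,"dy":-0.003,"dz":0,"twist":0,"grip":-0.9}]'
```

```text
t: 28.15
eef_pos: [0.6013, 0.1077, 0.0691]
ee_rot: [3.141, -0.002, -1.617]
force: [-1.4, -5.5, 6.4]
width: 0.0217
gripper_force: 45.0
t: 28.57
eef_pos: [0.6011, 0.1046, 0.0691]
ee_rot: [3.141, -0.002, -1.617]
force: [0.1, -6.9, 6.5]
width: 0.0222
gripper_force: 45.0
```

```bash
python3 -m crank '[{"dx":0,"dy":-0.001,"dz":0,"twist":0,"grip":-0.9},{"dx":-0.0001,"dy":-0.002,"dz":0,"twist":0,"grip":-0.9},{"dx":-0.0001,"dy":-0.002,"dz":0,"twist":0,"grip":-0.9},{"dx":-0.0001,"dy":-0.002,"dz":0,"twist":0,"grip":-0.9},{"dx":-0.0001,"dy":-0.002,"dz":0,"twist":0,"grip":-0.9}]'
python3 -m crank '[{"dx":0,"dy":-0.001,"dz":0,"twist":0,"grip":-0.9},{"dx":0,"dy":-0.001,"dz":0,"twist":0,"grip":-0.9},{"dx":0,"dy":-0.001,"dz":0,"twist":0,"grip":-0.9},{"dx":0,"dy":-0.001,"dz":0,"twist":0,"grip":-0.9},{"dx":0,"dy":-0.001,"dz":0,"twist":0,"grip":-0.9}]'
```

```text
t: 28.98
eef_pos: [0.6015, 0.104, 0.0692]
ee_rot: [-3.141, -0.0, -1.616]
force: [-0.5, -1.4, 6.0]
width: 0.0215
gripper_force: 45.0
t: 29.4
eef_pos: [0.6019, 0.1038, 0.0692]
ee_rot: [-3.14, 0.001, -1.616]
force: [-0.8, 2.6, 5.1]
width: 0.0218
gripper_force: 45.0
```

The pots are against the stop: motion ended at y ≈ 0.104 as predicted, and the spring load is off the tool. Release and retreat.

```bash
python3 -m crank '[{"dx":0,"dy":0.0005,"dz":0,"twist":0,"grip":0.1},{"dx":0,"dy":0.0005,"dz":0,"twist":0,"grip":0.1},{"dx":0,"dy":0.0005,"dz":0,"twist":0,"grip":0.1},{"dx":0,"dy":0.0005,"dz":0.01,"twist":0,"grip":0.1},{"dx":0,"dy":0.0005,"dz":0.04,"twist":0,"grip":0.1}]'
python3 -m crank '[{"dx":0,"dy":0,"dz":0.04,"twist":0,"grip":0.2},{"dx":0,"dy":0,"dz":0.08,"twist":0,"grip":0.2},{"dx":0,"dy":-0.03,"dz":0.11,"twist":0,"grip":0.2},{"dx":0,"dy":-0.07,"dz":0.12,"twist":0,"grip":0.2},{"dx":0,"dy":-0.1,"dz":0.12,"twist":0,"grip":0.2}]'
python3 -m crank '[{"dx":-0.03,"dy":-0.02,"dz":0,"twist":0,"grip":0.2},{"dx":-0.06,"dy":-0.04,"dz":0,"twist":0,"grip":0.2},{"dx":-0.09,"dy":-0.06,"dz":0,"twist":0,"grip":0.2},{"dx":-0.11,"dy":-0.09,"dz":0,"twist":0,"grip":0.2},{"dx":-0.12,"dy":-0.12,"dz":0,"twist":0,"grip":0.2}]'
python3 -m crank '[{"dx":-0.01,"dy":-0.03,"dz":0,"twist":0,"grip":0.2},{"dx":-0.02,"dy":-0.06,"dz":0,"twist":0,"grip":0.2},{"dx":-0.02,"dy":-0.1,"dz":0,"twist":0,"grip":0.2},{"dx":-0.02,"dy":-0.13,"dz":0,"twist":0,"grip":0.2},{"dx":-0.02,"dy":-0.13,"dz":0,"twist":0,"grip":0.2}]'
python3 - <<'E'
from h import *
a=arm.grab_frame('top');b=arm.grab_frame('scene')
A=cv2.resize(a[130:280,160:427],(800,450),interpolation=3)[:300]
B=cv2.resize(b[150:262,80:380],(800,299),interpolation=3)
cv2.imwrite('pics/fin.png',np.vstack([A,B])[:,:,::-1])
E
```

```text
t: 29.82
eef_pos: [0.5982, 0.1024, 0.1049]
ee_rot: [3.134, -0.003, -1.618]
force: [1.1, 0.1, 0.7]
width: 0.0463
gripper_force: 0.0
t: 30.23
eef_pos: [0.6026, 0.0023, 0.2336]
ee_rot: [-3.135, 0.001, -1.615]
force: [-0.1, -0.3, -0.2]
width: 0.0526
gripper_force: 0.0
t: 30.65
eef_pos: [0.4784, -0.1173, 0.2296]
ee_rot: [-3.141, 0.001, -1.616]
force: [-0.4, 0.5, -0.3]
width: 0.0527
gripper_force: 0.0
t: 31.07
eef_pos: [0.4605, -0.2505, 0.229]
ee_rot: [3.141, -0.001, -1.62]
force: [0.5, 0.3, 0.6]
width: 0.0525
gripper_force: 0.0
```

View pics/fin.png

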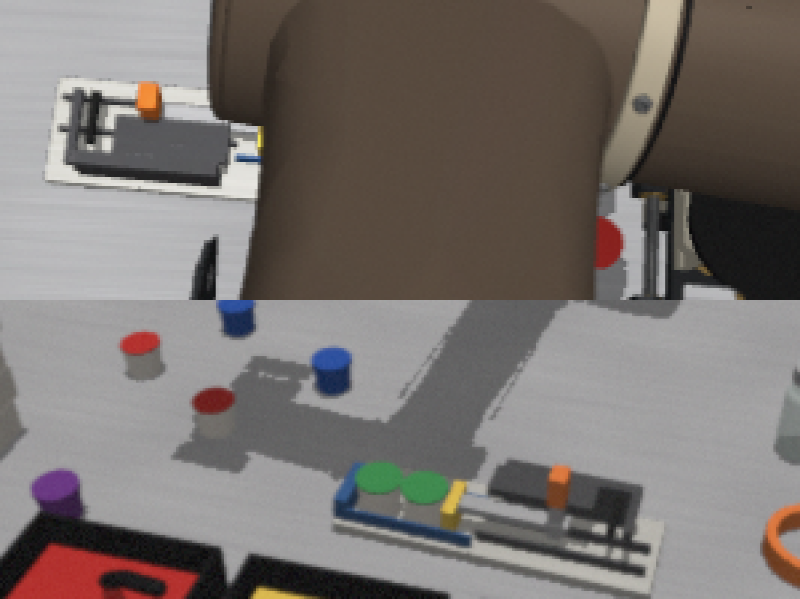

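The final view shows both green pots at (380,478) and (425,487), tight between the stop and the yellow pusher (455,505). The handle is free in its lane, the red, blue and purple pots haven't moved, and the robot is clear. Handing in.

```bash
python3 -c "
from station import arm
print(arm.job_done())"
```

```text
the job is handed in; nothing more can be done
None
```

Both green-lidded pots are loaded and held against the front stop by the spring, with the handle unhooked and let go. I handed the job in at about 31 s of the 72 s allowed, and no verdict came back.

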